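# Wedge the rocking printing stand

## Robot

A 6-joint arm with a two-finger parallel gripper is mounted at the origin on the work surface. World frame = base frame: x ahead of the robot, y to its left, z up, the work surface at z = 0. Lengths are in mm, angles in rad, forces in N, time in s.
With the tool pointing down it reaches from about 400 to 925 mm from the base axis. Payload 12.5 kg.
Tool frame: the origin (TCP) lies between the finger pads; the fingertips stand 25 mm ahead of it and the grasp point (between the pads) lies 6 mm ahead of it; z points along the fingers, y is the line along which they close (so a half turn about z gives the same grasp; the last joint's range is limited). The gripper opens to 95 mm and grips with 3 to 60 N. Pads are 20 mm wide; open, the fingers measure 119 mm over their backs; the gripper's body (75 mm by 180 mm) begins 59 mm behind the grasp point.
Start: joints at [-1.43, 0.491, 1.559, -0, 1.092, -0.106], TCP at [152.711, -606.072, 239.661] pointing down, gripper open.
Joint ranges: [-3.1, 3.1], [-0.84, 2.19], [0.05, 2.79], [-1.13, 4.28], [0.06, 2.93], [-2.69, 2.69]. Speed limits (rad/s): [2.22, 2.22, 2.79, 3.14, 3.14, 3.14].

## Interface

Orientations are given as [roll, pitch, yaw] about the fixed x, y, z axes, in that order (R = Rz(yaw) Ry(pitch) Rx(roll)).
In Python, from cell import state, read_camera, job_done, cut_out gives the robot as it stands. The module is installed in compiled form; this text tells all that it offers.
- The arm moves only by the tool jog_arm, never from a script. Its argument "motion" is a list of rows, each a list of 2 entries, a list of its own where there are three numbers: the shift along the tool's x, y, z in mm, then the turn about the tool's z in rad. A call has 1 to 5 rows; each row is the pose to reach, as a shift and turn from the pose commanded when the call began, along the tool's axes at that moment; what a row does not reach only later rows make up. A row lasts 1/10 s, in which the tool goes at most 50 mm and 8.59 degrees, less where a joint would pass 70% of its speed; a pose out of reach is approached as far as the arm can. A call with a gripper value outside its range is refused whole. "grip" is the closure, from 0 (fully open) to 1 (shut), set as the call begins (left out, the last holds). The fingers move at their own pace and stop on an object; the grip force is fixed at half the most. Time passes only in rows, so rows that repeat a pose let the fingers close. It gives the time, the measured TCP pose, the force, the opening and the grip force at its end, in the units of the state.
- state(): the state, without advancing time (a new reading comes with each control period).
- read_camera(name): name is "scene" or "top" or "wrist"; returns a dict with "img" (384x512x3 uint8, blue, green, red), "vertical_fov" (degrees; the focal length in pixels is half the picture's height over the tangent of half this angle, whatever the lens; pixels are square), "cx", "cy" (the principal point, pixels), "extrinsics" (4x4, takes a point from camera to world coordinates). Camera axes: x right, y up, looking along -z (the intrinsics and any distortion apply to the point x, -y, -z); pixel columns grow to the right and rows downward; lengths in mm; the calibration is good to about 2 mm. A picture is of the moment at which its call begins. There is no depth.
- job_done(): hands the job in; it is judged then, once.
Trained networks look in a picture, given as the dict that the camera call returned (one of the last four; its "shot" number tells which), for a name from the list of things; names that differ only in an ending like _2 or _b are one class to them, and where a whole thing is asked for, a point or a joint stands for the part that bears it (a point fixed in the world has none). Each returns a list of dicts, best first, with "p" (0 to 1); they miss things now and then, are a little off and sometimes report something else, mostly with a low value. They report only what shows in the picture. A call takes as long as a camera call. They do not tell look-alikes from the thing itself.
- cut_out(name, picture): "region" (384x512 bool, what is visible of it) and "box" ([left, top, right, bottom] in pixels, round what is visible of it).
The state is a dict: "t": time; "joints": joint angles; "qvel": joint speeds; "tau": joint torques, N m; "eef_pos": TCP position; "tcp_rot": TCP orientation; "ft_force": force on the tool from outside, world axes, zero at the start; "moment": the same for the moment, N m; "opening": opening from 0.0 (shut) to 1.0 (fully open); "grip_force": force on a finger pad.
Only numpy, scipy, OpenCV 4.12 (cv2) and the standard library are available. Lean on these libraries where they do the work, as an engineer would, in place of code of your own. Each camera call takes 0.05 s, during which the arm holds its last target. There are 200 camera calls.

## Task

One leg of the printing stand is worn short, so the stand rocks. Push the wooden wedge along the bench by its thick end, thin end first, under that raised foot until it is snug, without picking the wedge up or shoving the stand along the bench. Then press down firmly on the corner of the board over that foot for a moment to check that it no longer rocks, and leave the wedge in place; leave the other things on the bench alone.

Things in the scene. Friction and masses are not known exactly. Their poses are not given: they have to be found in the camera images.
- stand: Low sloping printing stand of brown wood, loose, 3 kg. Board 260 (x) by 380 (y) by 22 mm, its top 96 mm above the bench at the -x edge, 78 mm at the +x edge. A plywood block 18 mm high on it is part of it. Four 36 mm square legs centred at x = +-109, y = +-169 mm; it rests level on three, the one at +x +y is 7.5 mm short. Origin: on the bench under its middle; axes along the edges, z up.
- foot (a point): Centre of the sole (36 by 36 mm) of the short leg, hanging 7.5 mm over the bench; frame as the stand's. The leg's outer faces are 3 mm inside the board's edges. The wedge lies off its +y side and goes in along the stand's -y. A push of a few newtons does not slide the stand.
- corner (a point): The place to press: on the board's bare top face, right above the short leg, 80 mm above the bench (the top falls 4 degrees to +x). Bare for 44 mm in x and 59 mm in y from the board's corner. Unwedged, 1 to 2.5 N here rocks the stand over by 2.3 degrees; a check needs over 4 N.
- wedge: Loose pale hardwood wedge, 100 mm long (x), 40 mm wide (y), flat underneath; its top slopes evenly from 16 mm high at the thick end (x = -50 mm, upright face) to 2.5 mm at the thin end (x = +50 mm). About 35 g; slides with 0.2 to 0.3 N until it meets the foot, and stays put when let go (wood on wood). Origin: centre of the underside.
- tip (a point): Middle of the wedge's thin end, on its underside. The wedge meets the outer lower edge of the foot when the thin end is 37 mm in; from there the push needed rises to 5 N and more within about 2 mm; near 10 N the stand itself begins to slide along the bench.
- butt (a point): Middle of the wedge's thick end face, 8 mm above the bench; push here towards the wedge's +x.
- offcut: Bystander: flat pale wooden offcut of even thickness, 110 by 42 by 20 mm; leave alone. Origin: centre of the underside.
- baren: Bystander: round printing pad, 124 mm across, 22 mm high over its grip strip; leave alone. Origin: centre of the underside.
- brush: Bystander: dark horsehair block brush, 112 by 60 by 59 mm, standing on its bristles; leave alone. Origin: centre of the underside.
- jar: Bystander: glass jar with a steel lid, 56 mm across, 75 mm high; leave alone. Origin: centre of the underside.
Mind the look-alikes: they are no part of the job. Leave any turquoise look-alike of the wedge alone.

How it is judged:
By the outcome, as a careful person would: the job done as asked, in the order asked, and still so for the second after the job is handed in, with the robot touching nothing.
It also fails if it takes over 48 s, if anything falls off the work surface, if the arm or the gripper's body presses on something with over 40 N, if the wrist force passes 120 N, or if a joint passes its speed limit or range.

## Working session

There is one attempt and no reset: what is moved stays moved. The work goes in short steps, Python scripts to look and compute and a tool call to move; the robot and the scene stay as the last step left them, time stands still between calls to the robot, and variables do not carry over. Pictures are saved under pics/ and viewed, at most 10 in all, crops included, and the job is handed in when it is done.

Besides the shell and the picture viewer there is one more tool, called after "Request:" as name(argument=value, ...) on one line, values as JSON. jog_arm: Moves the arm, as the interface text tells. Its arguments: {"type":"object","properties":{"motion":{"type":"array"},"grip":{"type":"number"}},"required":["motion"]}

```bash
mkdir -p pics
cat > h.py <<'E'
import numpy as np,cv2
from cell import state,read_camera,job_done,cut_out
def ray(p,u,v):
    f=p["img"].shape[0]/2/np.tan(np.radians(p["vertical_fov"])/2)
    d=np.array([(u-p["cx"])/f,-(v-p["cy"])/f,-1.]);E=np.array(p["extrinsics"])
    return E[:3,3],E[:3,:3]@d
def at(p,u,v,z):
    o,d=ray(p,u,v); return (o+d*(z-o[2])/d[2]).round(1)
def px(p,X):
    E=np.array(p["extrinsics"]);c=E[:3,:3].T@(np.array(X)-E[:3,3])
    f=p["img"].shape[0]/2/np.tan(np.radians(p["vertical_fov"])/2)
    return p["cx"]+f*c[0]/-c[2],p["cy"]-f*c[1]/-c[2]
E
python3 - <<'E'
from h import *
s=state();print(s)
ims=[]
for n in("top","scene"):
    p=read_camera(n);print(n,{k:v for k,v in p.items() if k!="img"})
    cv2.imwrite(f"pics/{n}.png",cv2.resize(p["img"],(800,600)))
    for w in("wedge","stand","offcut","baren","brush","jar"):
        for r in cut_out(w,p)[:3]:
            q=cv2.minAreaRect(np.argwhere(r["region"])[:,::-1].astype(np.float32))
            b=cv2.boxPoints(q)
            print(w,round(r["p"],2),b.round().tolist(),[at(p,*c,8)[:2].tolist() for c in b])
E
```

```text
{'t': 0.0, 'joints': array([-1.42958362e+00,  4.91569975e-01,  1.55948050e+00, -6.15322532e-06,
        1.09168588e+00, -1.05571050e-01]), 'qvel': array([ 0.00030551, -0.00127525,  0.00056928,  0.00014889,  0.00035482,
       -0.00128009]), 'tau': array([-3.72625625e-03, -6.12655878e+01, -2.58191139e+01,  6.90667983e-02,
        4.82194510e-02, -1.02587817e-04]), 'eef_pos': array([ 152.68512636, -605.82861617,  239.04456811]), 'tcp_rot': array([-3.14045474e+00, -1.15090846e-04,  2.46786530e-01]), 'ft_force': array([ 0.11481106, -0.18538452, -0.21110986]), 'moment': array([0.03063976, 0.03690563, 0.04694599]), 'grip_force': 0.0, 'opening': 1.0041178976660226}
top {'vertical_fov': 46.41690755244326, 'cx': 255.45105906661004, 'cy': 188.62625834896915, 'extrinsics': array([[ 2.53772339e-02,  9.95933997e-01, -8.64376625e-02,
         4.63661325e+02],
       [-9.99563905e-01,  2.65853147e-02,  1.28537922e-02,
         9.77693851e+01],
       [ 1.50995011e-02,  8.60737738e-02,  9.96174337e-01,
         1.28356686e+03],
       [ 0.00000000e+00,  0.00000000e+00,  0.00000000e+00,
         1.00
[... 1881 characters left out ...]
 0.69 [[70.0, 203.0], [72.0, 123.0], [215.0, 126.0], [213.0, 207.0]] [[662.8, -431.1], [310.6, -608.0], [236.0, -102.5], [598.0, -13.9]]
offcut 0.81 [[336.0, 175.0], [351.0, 172.0], [356.0, 202.0], [341.0, 205.0]] [[397.7, 331.2], [377.5, 377.1], [503.7, 396.6], [521.8, 353.5]]
baren 0.6 [[280.0, 150.0], [317.0, 150.0], [317.0, 177.0], [280.0, 177.0]] [[316.7, 142.0], [293.7, 262.5], [419.8, 274.1], [441.3, 160.9]]
brush 0.62 [[99.0, 229.0], [144.0, 229.0], [144.0, 257.0], [99.0, 257.0]] [[737.2, -303.3], [713.7, -180.2], [801.5, -146.2], [823.8, -262.6]]
jar 0.66 [[336.0, 250.0], [342.0, 219.0], [364.0, 224.0], [357.0, 255.0]] [[685.6, 349.3], [575.8, 360.1], [580.1, 419.8], [688.7, 405.5]]
```

View pics/top.png

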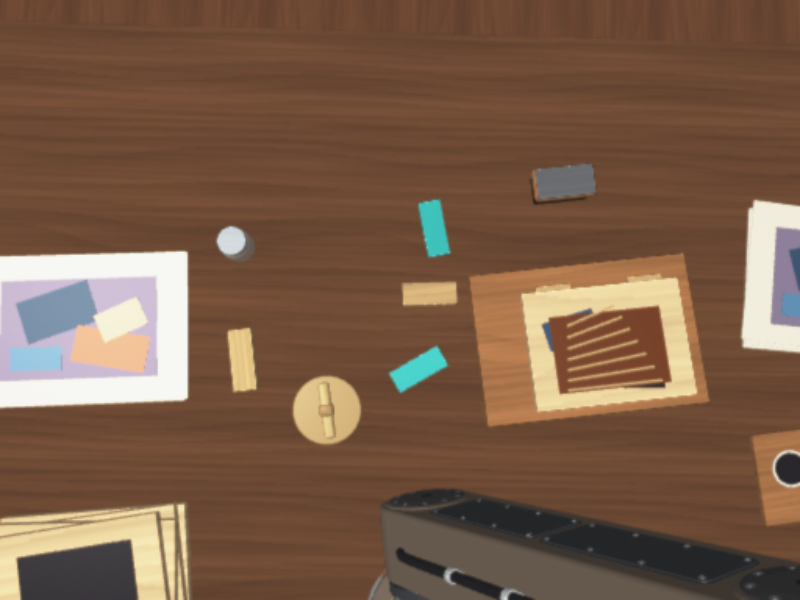

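View pics/scene.png

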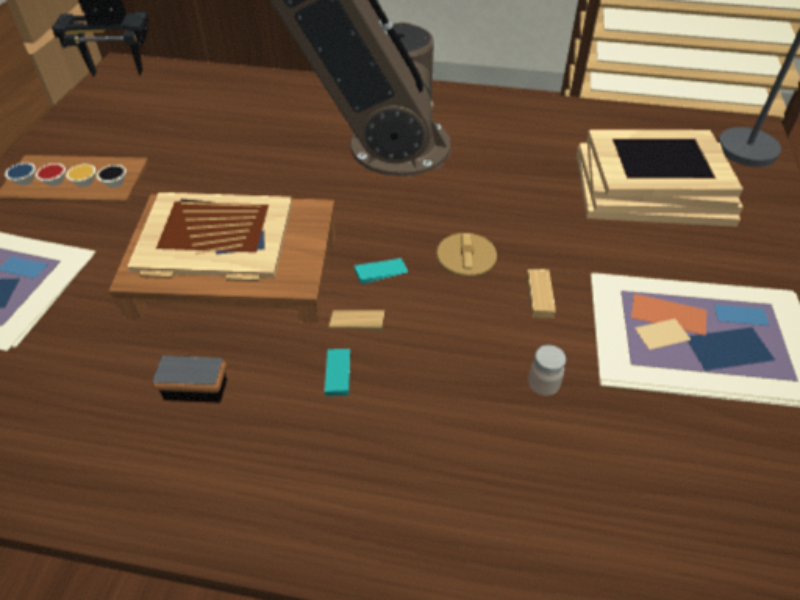

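The top view shows the pale wedge at about (430,293), lying between two turquoise look-alikes at (434,228) and (418,370). The stand's near corner is at about (470,277). The offcut is at (242,360).

```bash
cat >> h.py <<'E'
from scipy.spatial.transform import Rotation as Ro
def tool(target,yaw=None):
    s=state();R=Ro.from_euler("xyz",s["tcp_rot"]);d=R.inv().apply(np.array(target)-s["eef_pos"])
    y=s["tcp_rot"][2]
    print("t",s["t"],"pos",s["eef_pos"].round(1),"rot",s["tcp_rot"].round(3),"f",s["ft_force"].round(2),"SHIFT",d.round(1),"turn",None if yaw is None else round(-(yaw-y),3))
E
python3 - <<'E'
from h import *
p=read_camera("top")
c=[at(p,*q) for q in((300.8,177.3,78),(438.4,163.2,78),(453,256.6,96),(312.3,272.6,96))];print(c)
for a,b in((1,0),(2,3)):
    d=c[b]-c[a];print(np.linalg.norm(d),"yaw",np.arctan2(-d[0],d[1]))
print("centre",np.mean(c,0))
tool([580,90,260],1.65)
w=read_camera("wrist");E=np.array(w["extrinsics"]);R=Ro.from_euler("xyz",state()["tcp_rot"])
print(w["vertical_fov"],"cam in tool",R.inv().apply(E[:3,3]-state()["eef_pos"]),R.inv().as_matrix()@E[:3,:3])
E
```

```text
[array([602.4, -40. ,  78. ]), array([ 651.3, -415.9,   78. ]), array([ 400.2, -444.6,   96. ]), array([349.5, -72.3,  96. ])]
379.06730273132234 yaw 0.12936133340226344
375.73631711613933 yaw 0.1353479160802858
centre [ 500.85 -243.2    87.  ]
t 0.75 pos [ 152.7 -606.1  239.7] rot [ 3.141 -0.     0.247] f [ 0.37 -0.31 -1.49] SHIFT [ 584.4 -570.6  -20.4] turn -1.403
60.847902155154344 cam in tool [ 6.88615843e+01  9.12843060e-02 -1.46939037e+02] [[-1.30100923e-04  9.68432146e-01  2.49277281e-01]
 [ 9.99999928e-01  3.71767498e-05  3.77482270e-04]
 [ 3.56298645e-04  2.49277312e-01 -9.68432081e-01]]
```

Request:
jog_arm(motion=[[[30, -29, 0], 0], [[60, -58, -5], 0], [[90, -87, -5], 0], [[120, -116, -5], 0], [[150, -145, -5], 0]], grip=1)

```text
t: 1.3
eef_pos: [263.3, -427.4, 244.8]
tcp_rot: [3.141, -0.0, 0.246]
ft_force: [1.3, 0.2, 0.3]
opening: 0.637
grip_force: 0.0
```

Request:
jog_arm(motion=[[[30, -29, 0], 0], [[60, -58, -5], 0], [[90, -87, -5], 0], [[120, -116, -5], 0], [[150, -145, -5], 0]])

```text
t: 1.8
eef_pos: [373.4, -250.1, 249.9]
tcp_rot: [3.141, -0.0, 0.247]
ft_force: [0.6, -0.7, 0.2]
opening: 0.217
grip_force: 0.0
```

Request:
jog_arm(motion=[[[30, -29, 0], 0], [[60, -58, -5], 0], [[90, -87, -5], 0], [[120, -116, -5], 0], [[150, -145, -5], 0]])

```text
t: 2.3
eef_pos: [483.5, -72.7, 254.9]
tcp_rot: [3.141, -0.001, 0.247]
ft_force: [0.6, 0.4, 0.1]
opening: 0.003
grip_force: 0.0
```

Request:
jog_arm(motion=[[[30, -29, 0], 0], [[60, -58, -5], 0], [[90, -87, -5], 0], [[120, -116, -5], 0], [[135, -132, -5], 0]])

```text
t: 2.8
eef_pos: [582.6, 89.3, 259.4]
tcp_rot: [-3.142, -0.0, 0.248]
ft_force: [0.0, -0.1, -0.2]
opening: 0.005
grip_force: 0.0
```

Request:
jog_arm(motion=[[[0, 0, 0], -0.14], [[0, 0, 0], -0.28], [[0, 0, 0], -0.42], [[0, 0, 0], -0.56], [[0, 0, 0], -0.7]])

```text
t: 3.3
eef_pos: [581.4, 86.7, 259.6]
tcp_rot: [3.142, 0.0, 0.953]
ft_force: [-0.1, 0.6, 0.3]
opening: 0.001
grip_force: 0.0
```

Request:
jog_arm(motion=[[[0, 0, 0], -0.14], [[0, 0, 0], -0.28], [[0, 0, 0], -0.42], [[0, 0, 0], -0.56], [[0, 0, 0], -0.7]])

```text
t: 3.8
eef_pos: [581.5, 86.7, 259.6]
tcp_rot: [3.142, 0.0, 1.653]
ft_force: [0.1, -0.1, 0.5]
opening: 0.002
grip_force: 0.0
```

Run:
```python
from h import *
tool([580,90,260],1.70)
p=read_camera("wrist");np.save("w1.npy",p,allow_pickle=True)
cv2.imwrite("pics/w1.png",cv2.resize(p["img"],(800,600)))
for w in("wedge",):
  for r in cut_out(w,p)[:3]:
    b=cv2.boxPoints(cv2.minAreaRect(np.argwhere(r["region"])[:,::-1].astype(np.float32)))
    print(w,round(r["p"],2),b.round().tolist(),[at(p,*c,0)[:2].tolist() for c in b])
```

```text
t 3.8 pos [581.5  86.7 259.6] rot [3.142 0.    1.653] f [ 0.14 -0.06  0.55] SHIFT [ 3.4 -1.2 -0.4] turn -0.047
wedge 0.95 [[102.0, 162.0], [132.0, 144.0], [174.0, 217.0], [144.0, 234.0]] [[393.8, 74.7], [431.6, 99.5], [485.1, 9.5], [445.9, -18.0]]
wedge 0.89 [[299.0, 207.0], [381.0, 201.0], [383.0, 235.0], [302.0, 240.0]] [[647.2, 36.1], [751.4, 52.3], [762.8, 6.7], [655.8, -10.1]]
wedge 0.88 [[231.0, 172.0], [263.0, 172.0], [263.0, 233.0], [231.0, 233.0]] [[555.8, 74.9], [596.1, 78.2], [603.6, -3.8], [561.2, -7.3]]
```

View pics/w1.png

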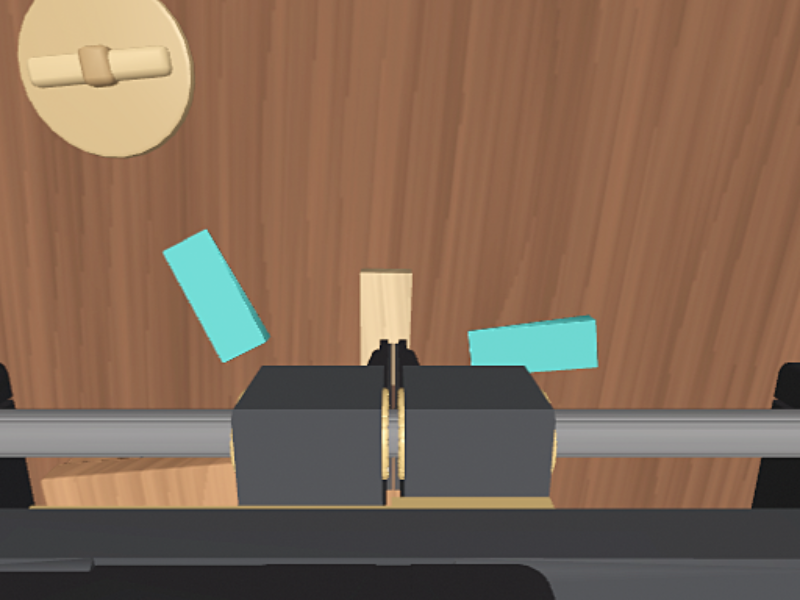

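The wrist view shows the wedge's thick end at (386,272), facing away from the stand. The gripper hides the rest, so I'll move back over the stand for a clear look.

Request:
jog_arm(motion=[[[-40, 0, 0], 0], [[-80, 0, 0], 0], [[-120, 0, 0], 0], [[-120, 0, 0], 0]])

```text
t: 4.3
eef_pos: [590.9, -36.8, 259.5]
tcp_rot: [3.141, 0.001, 1.639]
ft_force: [0.3, 1.1, -0.3]
opening: 0.002
grip_force: 0.0
```

Run:
```python
from h import *
tool([580,90,260],1.70)
p=read_camera("wrist");np.save("w2.npy",p,allow_pickle=True)
im=cv2.resize(p["img"],(1024,768),interpolation=cv2.INTER_CUBIC)
cv2.imwrite("pics/w2.png",im[0:550,112:912])
for w in("wedge",):
  for r in cut_out(w,p)[:3]:
    b=cv2.boxPoints(cv2.minAreaRect(np.argwhere(r["region"])[:,::-1].astype(np.float32)))
    print(w,round(r["p"],2),b.round(1).tolist(),[at(p,*c,0)[:2].tolist() for c in b])
```

```text
t 4.3 pos [590.9 -36.8 259.5] rot [3.141e+00 1.000e-03 1.639e+00] f [ 0.25  1.11 -0.28] SHIFT [127.3  -2.2  -0.6] turn -0.061
wedge 0.98 [[228.0, 65.0], [263.0, 65.0], [263.0, 152.0], [228.0, 152.0]] [[554.9, 78.3], [595.7, 81.1], [603.5, -20.4], [560.0, -23.3]]
wedge 0.71 [[363.0, 292.0], [423.0, 292.0], [423.0, 324.0], [363.0, 324.0]] [[757.6, -205.9], [841.1, -200.2], [851.3, -251.1], [765.5, -256.9]]
wedge 0.69 [[302.1000061035156, 110.80000305175781], [390.29998779296875, 99.0], [395.0, 133.89999389648438], [306.79998779296875, 145.60000610351562]] [[646.8, 32.5], [750.6, 53.3], [763.5, 12.8], [657.0, -8.8]]
```

View pics/w2.png

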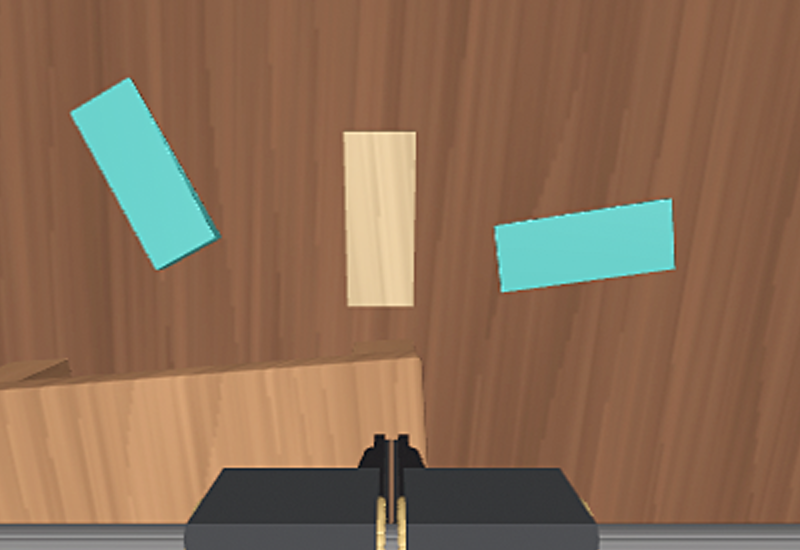

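The view shows the whole wedge: thick end at row 132 (344–416), thin end at row 306 (348–413). Below it are the leg at (354–416, 345–355) and the board corner at (417,356).

Run:
```python
from h import *
p=np.load("w2.npy",allow_pickle=True).item()
A=lambda u,v,z: at(p,(u+112)/2,v/2,z)
tl,tr,br,bl=A(344,132,16),A(416,131,16),A(413,306,2.5),A(348,306,2.5)
print(tl,tr,br,bl)
b=(tl+tr)/2;t=(br+bl)/2;print("butt",b,"tip",t,np.linalg.norm((t-b)[:2]),"dir yaw from -y",np.arctan2((t-b)[0],-(t-b)[1]))
print("leg lower edge",A(354,346,7.5),A(416,343,7.5))
c=A(417,356,78);l=A(0,388,96-18*150/260);print("corner",c, "bd left top",l)
l=A(0,388,86);d=c-l;print("x dir",np.arctan2(d[1],d[0]))
for yaw in(.11,.132):
    R=np.array([[np.cos(yaw),-np.sin(yaw)],[np.sin(yaw),np.cos(yaw)]])
    print(yaw,"foot",c[:2]+R@[-21,-21])
# enlarge crop of leg/corner
im=p["img"][140:200,150:290];cv2.imwrite("pics/w2z.png",cv2.resize(im,None,fx=5.6,fy=5.6,interpolation=cv2.INTER_CUBIC))
```

```text
[556.2  75.4  16. ] [596.4  78.7  16. ] [602.9 -21.3   2.5] [562.7 -24.    2.5]
butt [576.3   77.05  16.  ] tip [582.8  -22.65   2.5 ] 99.9116609810887 dir yaw from -y 0.06510345110823473
leg lower edge [568.  -48.    7.5] [606.2 -43.5   7.5]
corner [603.6 -36.7  78. ] bd left top [393.2 -66.   85.6]
x dir 0.13803195323278716
0.11 foot [585.03226626 -59.87842237]
0.132 foot [585.54664363 -60.28127061]
```

View pics/w2z.png

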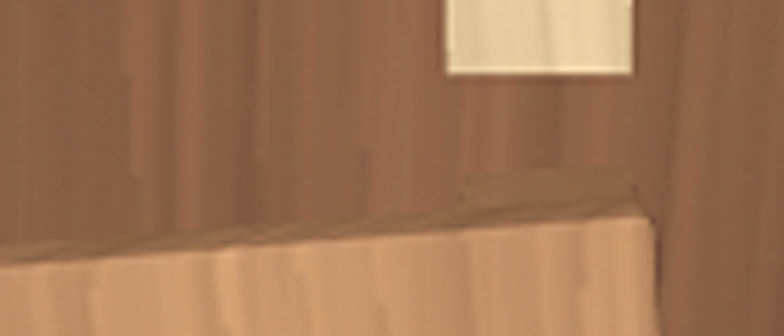

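Request:
jog_arm(motion=[[[40, -2, 0], -0.057], [[80, -4, 0], -0.057], [[120, -8, 10], -0.057], [[137, -8, 50], -0.057], [[137, -8, 90], -0.057]], grip=0.88)

```text
t: 4.9
eef_pos: [571.6, 106.8, 169.5]
tcp_rot: [3.139, -0.0, 1.706]
ft_force: [1.0, -1.2, -0.2]
opening: 0.12
grip_force: 0.0
```

Request:
jog_arm(motion=[[[0, 0, 40], 0], [[0, 0, 70], 0], [[0, 0, 80], 0], [[0, 0, 80], 0], [[0, 0, 80], 0]])

```text
t: 5.4
eef_pos: [572.8, 103.5, 90.9]
tcp_rot: [3.14, 0.0, 1.704]
ft_force: [0.2, 0.0, -0.1]
opening: 0.12
grip_force: 0.0
```

Run:
```python
from h import *
tool([573.4,98.8,29],1.704);print(state()["opening"])
```

```text
t 5.4 pos [572.8 103.5  90.9] rot [3.14  0.    1.704] f [ 0.21  0.02 -0.15] SHIFT [-4.7 -0.1 61.9] turn -0.0
0.11955316246708501
```

Request:
jog_arm(motion=[[[0, 0, 30], 0], [[0, 0, 55], 0], [[0, 0, 62], 0], [[0, 0, 62], 0], [[-8, 0, 62], 0]])

```text
t: 5.9
eef_pos: [574.0, 95.5, 29.1]
tcp_rot: [3.14, 0.0, 1.705]
ft_force: [0.7, -0.8, 0.7]
opening: 0.12
grip_force: 0.0
```

Request:
jog_arm(motion=[[[-5, 0, 0], 0], [[-10, -1, 0], 0], [[-14, -1, 0], 0], [[-18, -2, 0], 0], [[-22, -2, 0], 0]])

```text
t: 6.4
eef_pos: [574.1, 72.6, 27.7]
tcp_rot: [-3.142, 0.0, 1.704]
ft_force: [-0.7, 0.2, 0.8]
opening: 0.119
grip_force: 0.2
```

Request:
jog_arm(motion=[[[-4, -1, 0], 0], [[-8, -2, 0], 0], [[-12, -3, 0], 0], [[-16, -3, 0], 0], [[-20, -3, 0], 0]])

```text
t: 6.9
eef_pos: [573.9, 52.4, 27.6]
tcp_rot: [-3.141, 0.0, 1.704]
ft_force: [-0.1, -0.4, -0.5]
opening: 0.121
grip_force: 0.1
```

Run:
```python
from h import *
tool([574.6,26.4,29],1.704)
p=read_camera("scene");im=cv2.resize(p["img"][180:240,130:270],None,fx=5.6,fy=5.6,interpolation=cv2.INTER_CUBIC)
q=read_camera("wrist");im2=cv2.resize(q["img"][60:240,120:390],(784,523),interpolation=cv2.INTER_CUBIC)
np.save("w3.npy",q,allow_pickle=True)
cv2.imwrite("pics/c3.png",im);cv2.imwrite("pics/w3.png",im2)
```

```text
t 6.9 pos [573.9  52.4  27.6] rot [-3.141  0.     1.704] f [-0.06 -0.4  -0.52] SHIFT [-25.9  -2.7  -1.4] turn -0.0
```

View pics/c3.png

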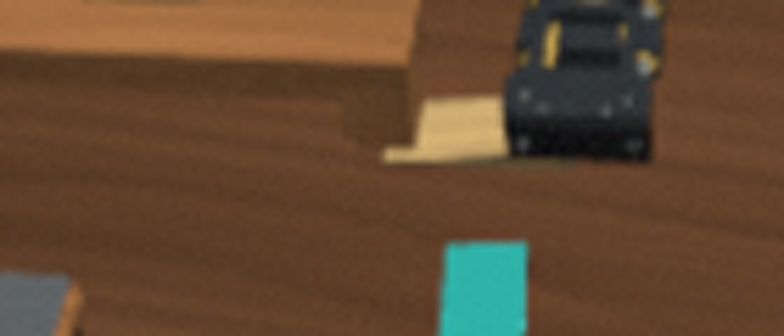

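Run:
```python
from h import *
p=read_camera("scene")
A=lambda u,v,z: at(p,130+u/5.6,180+v/5.6,z)
print("leg corner",A(411,147,7.5),"left bottom",A(345,137,7.5))
print("wedge side near bottom edge",A(383,162,0),A(505,157,0), "top edge",A(383,150,3),A(505,155,13))
print("wedge far edge leg side",A(425,102,9),A(505,97,13))
```

```text
leg corner [601.6 -40.8   7.5] left bottom [601.4 -76.6   7.5]
wedge side near bottom edge [608.2 -54.7   0. ] [592.9   7.    0. ] top edge [602.7 -56.    3. ] [602.2  10.2  13. ]
wedge far edge leg side [571.1 -41.5   9. ] [5.631e+02 3.000e-01 1.300e+01]
```

View pics/w3.png

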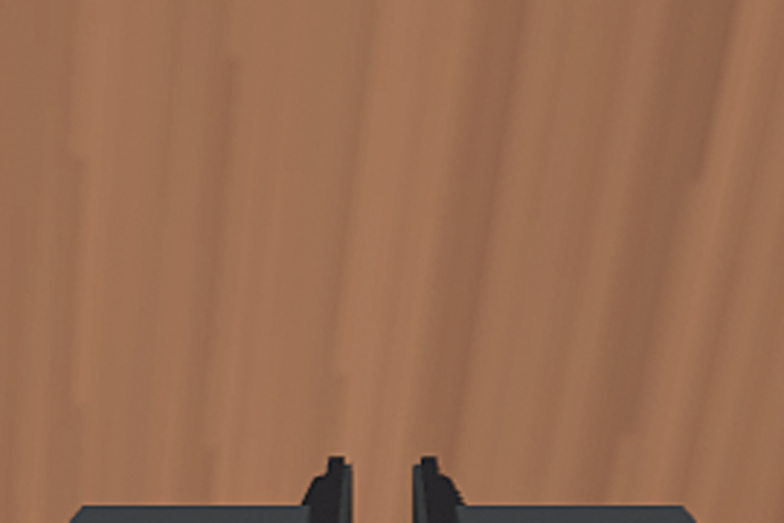

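The wedge is straight and in line with the foot to within a few mm. I'll keep pushing and slow down near contact.

Request:
jog_arm(motion=[[[-4, -0.5, 0], 0], [[-8, -1, 0], 0], [[-12, -1.5, 0], 0], [[-16, -2, 0], 0], [[-18, -2.5, 0], 0]])

```text
t: 7.55
eef_pos: [573.8, 34.1, 27.6]
tcp_rot: [3.142, 0.0, 1.703]
ft_force: [0.3, -0.1, -0.3]
opening: 0.119
grip_force: 0.1
```

Request:
jog_arm(motion=[[[-1, 0, 0], 0], [[-2, 0, 0], 0], [[-2, 0, 0], 0]])

```text
t: 7.85
eef_pos: [574.1, 32.5, 27.6]
tcp_rot: [3.142, 0.0, 1.704]
ft_force: [0.3, 0.1, -0.5]
opening: 0.121
grip_force: 0.0
```

Request:
jog_arm(motion=[[[-0.5, 0, 0], 0], [[-1, 0, 0], 0], [[-1, 0, 0], 0]])

```text
t: 8.15
eef_pos: [574.2, 31.7, 27.6]
tcp_rot: [-3.142, 0.0, 1.704]
ft_force: [-0.2, 1.3, 0.2]
opening: 0.12
grip_force: 0.3
```

Request:
jog_arm(motion=[[[-0.5, 0, 0], 0], [[-1, 0, 0], 0], [[-1, 0, 0], 0]])

```text
t: 8.45
eef_pos: [574.2, 30.9, 27.6]
tcp_rot: [-3.141, -0.0, 1.704]
ft_force: [-0.9, 5.0, 0.9]
opening: 0.118
grip_force: 2.4
```

Request:
jog_arm(motion=[[[-0.5, 0, 0], 0], [[-1, 0, 0], 0], [[-1, 0, 0], 0]])

```text
t: 8.75
eef_pos: [574.2, 30.4, 27.6]
tcp_rot: [-3.141, -0.001, 1.704]
ft_force: [-0.5, 9.4, 2.0]
opening: 0.115
grip_force: 4.6
```

Request:
jog_arm(motion=[[[-0.5, 0, 0], 0], [[-1, 0, 0], 0], [[-1, 0, 0], 0]])

```text
t: 9.05
eef_pos: [574.1, 30.0, 27.6]
tcp_rot: [-3.141, -0.001, 1.704]
ft_force: [-1.4, 13.7, 2.7]
opening: 0.119
grip_force: 7.0
```

Snug, and a bit firm. Backing off.

Request:
jog_arm(motion=[[[2, 0, 0], 0], [[6, 0, 0], 0], [[16, 0, 0], 0], [[30, 0, 0], 0], [[30, 0, -30], 0]])

```text
t: 9.55
eef_pos: [568.7, 60.3, 55.2]
tcp_rot: [-3.136, -0.001, 1.705]
ft_force: [-1.4, 0.2, -0.1]
opening: 0.117
grip_force: 0.0
```

Request:
jog_arm(motion=[[[0, 0, -50], 0], [[-10, 0, -100], 0], [[-50, 0, -130], 0], [[-90, 0, -130], 0], [[-110, 0, -130], 0]], grip=1)

```text
t: 10.05
eef_pos: [585.7, -52.1, 189.0]
tcp_rot: [3.139, 0.001, 1.703]
ft_force: [-0.4, -0.0, -0.9]
opening: 0.006
grip_force: 0.0
```

Run:
```python
from h import *
tool([586,-61,115],1.704)
p=read_camera("wrist");im=cv2.resize(p["img"],(1024,768),interpolation=cv2.INTER_CUBIC)
cv2.imwrite("pics/w4.png",im[0:550,112:912]);np.save("w4.npy",p,allow_pickle=True)
for r in cut_out("wedge",p)[:3]:
    b=cv2.boxPoints(cv2.minAreaRect(np.argwhere(r["region"])[:,::-1].astype(np.float32)));print(round(r["p"],2),[at(p,*c,10)[:2].tolist() for c in b])
```

```text
t 10.05 pos [585.7 -52.1 189. ] rot [3.139e+00 1.000e-03 1.703e+00] f [-0.4  -0.04 -0.9 ] SHIFT [-8.7 -1.1 74. ] turn -0.001
0.86 [[554.5, 15.9], [595.6, 21.4], [605.8, -46.6], [562.4, -52.4]]
0.83 [[399.9, 76.8], [436.2, 97.6], [486.3, 13.0], [447.9, -10.6]]
0.6 [[644.1, 30.9], [749.1, 53.5], [763.6, 14.6], [655.3, -9.0]]
```

View pics/w4.png

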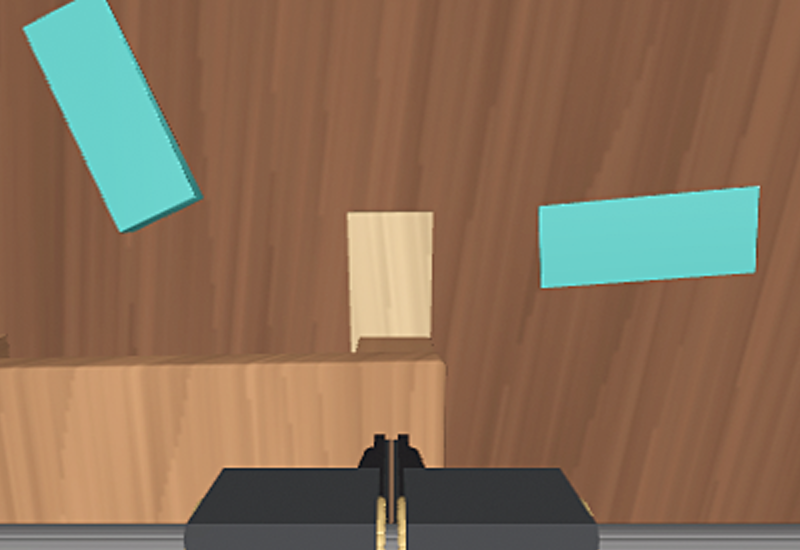

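The wedge (347–433, 212–337) sits straight under the leg (358–432). Checking whether the stand moved, then I'll press.

Run:
```python
from h import *
p=np.load("w4.npy",allow_pickle=True).item()
c=at(p,(443+112)/2,362/2,78);print(c,c[:2]+np.array([[.991,-.133],[.133,.991]])@[-21,-21])
```

```text
[604.5 -37.7  78. ] [586.482 -61.304]
```

Request:
jog_arm(motion=[[[-8, -1, 40], 0], [[-8, -1, 70], 0], [[-8, -1, 76], 0], [[-8, -1, 76], 0]])

```text
t: 10.55
eef_pos: [585.0, -57.5, 111.1]
tcp_rot: [-3.14, -0.001, 1.705]
ft_force: [-0.2, 0.2, -0.3]
opening: 0.006
grip_force: 0.0
```

Request:
jog_arm(motion=[[[-3, 1, 0], 0], [[-3, 1, 3], 0], [[-3, 1, 5], 0], [[-3, 1, 5], 0]])

```text
t: 10.95
eef_pos: [586.7, -61.5, 106.9]
tcp_rot: [3.141, 0.0, 1.704]
ft_force: [0.5, -0.0, 0.2]
opening: 0.004
grip_force: 0.0
```

Request:
jog_arm(motion=[[[0, 0, 1], 0], [[0, 0, 1], 0]])

```text
t: 11.15
eef_pos: [586.6, -61.5, 105.7]
tcp_rot: [3.142, 0.0, 1.704]
ft_force: [-0.5, -0.5, 0.5]
opening: 0.003
grip_force: 0.0
```

Request:
jog_arm(motion=[[[0, 0, 0.7], 0], [[0, 0, 0.7], 0]])

```text
t: 11.35
eef_pos: [586.7, -61.6, 105.1]
tcp_rot: [3.141, 0.0, 1.704]
ft_force: [-0.3, 0.1, 3.8]
opening: 0.006
grip_force: 1.3
```

Request:
jog_arm(motion=[[[0, 0, 0.5], 0], [[0, 0, 0.5], 0]])

```text
t: 11.55
eef_pos: [586.7, -61.6, 105.0]
tcp_rot: [3.141, 0.0, 1.704]
ft_force: [-2.9, -0.0, 8.1]
opening: 0.005
grip_force: 4.0
```

Request:
jog_arm(motion=[[[0, 0, 0.3], 0], [[0, 0, 0.3], 0], [[0, 0, 0.3], 0], [[0, 0, 0.3], 0], [[0, 0, 0.3], 0]])

```text
t: 12.05
eef_pos: [586.7, -61.6, 105.0]
tcp_rot: [3.141, 0.0, 1.704]
ft_force: [-4.0, 0.0, 10.9]
opening: 0.005
grip_force: 5.4
```

Request:
jog_arm(motion=[[[0, 0, 0], 0], [[0, 0, 0], 0], [[0, 0, 0], 0]])

```text
t: 12.35
eef_pos: [586.7, -61.6, 105.0]
tcp_rot: [3.141, 0.0, 1.704]
ft_force: [-2.8, -0.0, 12.0]
opening: 0.004
grip_force: 5.4
```

Request:
jog_arm(motion=[[[0, 0, -1], 0], [[0, 0, -2], 0], [[0, 0, -5], 0], [[0, 0, -20], 0], [[0, 0, -60], 0]])

```text
t: 12.85
eef_pos: [585.4, -61.3, 162.1]
tcp_rot: [-3.136, -0.002, 1.704]
ft_force: [0.6, -0.8, -0.4]
opening: 0.005
grip_force: 0.0
```

Request:
jog_arm(motion=[[[0, 0, -25], 0], [[0, 0, -25], 0], [[0, 0, -25], 0]])

```text
t: 13.15
eef_pos: [586.6, -61.5, 189.2]
tcp_rot: [3.141, 0.0, 1.704]
ft_force: [0.3, -0.5, -0.6]
opening: 0.004
grip_force: 0.0
```

Run:
```python
from h import *
tool([586,-61,115],1.704)
p=read_camera("wrist");im=cv2.resize(p["img"],(1024,768),interpolation=cv2.INTER_CUBIC)
cv2.imwrite("pics/w5.png",im[0:550,112:912])
for r in cut_out("wedge",p)[:3]:
    b=cv2.boxPoints(cv2.minAreaRect(np.argwhere(r["region"])[:,::-1].astype(np.float32)));print(round(r["p"],2),[at(p,*c,10)[:2].tolist() for c in b])
```

```text
t 13.15 pos [586.6 -61.5 189.2] rot [3.141 0.    1.704] f [ 0.31 -0.53 -0.6 ] SHIFT [ 0.6 -0.5 74.2] turn -0.0
0.9 [[555.8, 15.2], [594.8, 20.4], [604.1, -41.7], [563.2, -47.1]]
0.83 [[644.2, 30.9], [748.1, 52.9], [762.3, 14.6], [655.0, -8.3]]
0.56 [[399.9, 75.7], [436.0, 96.4], [486.7, 12.3], [448.5, -11.2]]
```

View pics/w5.png

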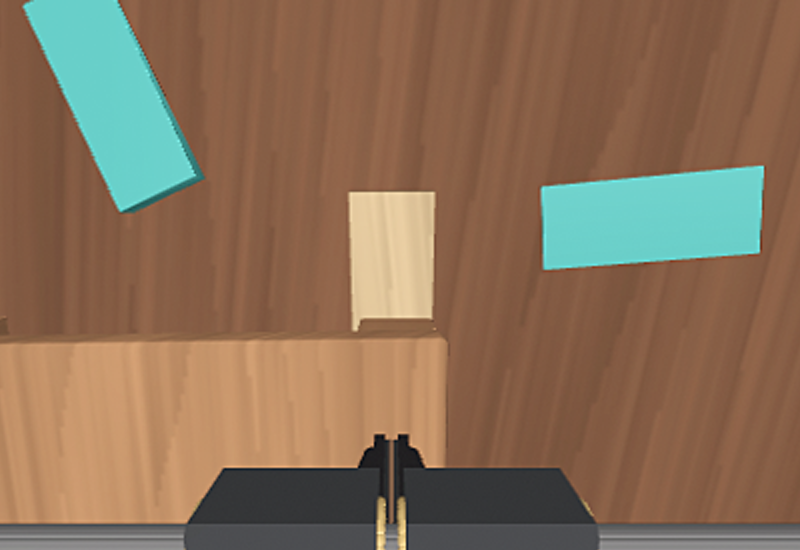

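The wedge (349–435, 192–320) is still under the leg after the 12 N press, the board height did not change, and the gripper is clear.

```bash
python3 -c "
from cell import job_done;print(job_done())"
```

```text
the job is handed in; nothing more can be done
None
```

The wedge is snug under the short foot, the corner held a 12 N press with no rocking, and the job is handed in; the last push on the wedge peaked near 14 N, above the roughly 10 N at which the stand can slide, but any shift was within the 1–2 mm my camera check can resolve.

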